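# Flip open the label printer's cover and reset it

## Task

Reset the used label printer: push its black cover up by the orange tab and flip it right over backwards, so that it stays open by its own weight, then press the green button inside all the way down and let go, leaving the cover open. Only touch and push: grip nothing, do not force the cover, do not lift, tip or shove the printer, do not press the red button, and leave everything else on the bench where it stands.

Things in the scene. Friction and masses are not known exactly. Their poses are not given: they have to be found in the camera images.
- printer: grey label printer with a black cover: open-topped case 190 (x) x 200 (y) x 100 mm high, 6 mm walls, 3 kg, loose on the bench. Origin at the centre of its underside; +x points to its back (hinge side), z up. Inside: a white label roll in the rear half (top 82 mm above the bench) and in front a black deck 70 mm above the bench with two buttons
- cover (a joint): angle of the black cover in rad: 0 shut (flat on top of the case), 1.57 upright, 1.95 at its stop, leaning back. It turns freely (240 g): it falls shut when let go short of upright and falls back against its stop when let go past upright (by itself from about 1.6)
- cover_hinge (a point): middle of the cover's hinge axis, which runs along the printer's y at the case's back top edge (95 mm behind the printer's origin, 101 mm above the bench). The cover, 190 x 200 mm and 8 mm thick, reaches 190 mm forward from here; its underside lies in the plane through the axis
- cover_tab (a point): underside of the orange tab in the middle of the cover's front edge, 207 mm from the hinge axis. The tab is 80 mm wide, 6 mm thick and juts 30 mm out from the case's front wall (this point 17 mm out); free beneath down to the bench (101 mm when shut), so a fingertip slanting forward fits under it. The point's x axis runs from tab to hinge
- green_top (a point): top centre of the green reset button (26 mm across) on the deck under the cover, 92 mm above the bench when up, 8 mm below the case's rim, 54 mm in front of the printer's origin and 45 mm to its +y side; free all round for 25 mm at least; pressed straight down
- green (a joint): travel of the green button in m: 0 up, 0.006 fully down; a spring brings it back up; about 1.5 N starts it and 5 N holds it fully down
- red (a joint): travel of the red button in m (same kind of button on the deck, 45 mm to the printer's -y side, 90 mm from the green one): 0 up, 0.006 fully down; must be left alone
- spare_roll: spare white label roll standing on end, 72 mm across, 55 mm high, beside the printer; a loose bystander, origin at the centre of its underside
- jar: small amber jar, 60 mm across, 85 mm high, beside the printer; a loose bystander, origin at the centre of its underside
- mug: blue mug, 80 mm across, 90 mm high; a loose bystander, origin at the centre of its underside
- adaptor: black power adaptor, about 100 x 55 x 35 mm; a loose bystander, origin at the centre of its underside
- scanner: grey barcode scanner on a small black foot, about 105 x 75 mm, 115 mm high; a loose bystander, origin at the centre of its underside
- phone: black desk telephone with grey handset, 170 x 160 mm, 60 mm high; a loose bystander, origin at the centre of its underside
- driver: red-handled screwdriver about 200 mm long, lying on the bench; a loose bystander, origin at the underside

How it is judged (in metres and radians):
On the way, in this order (a step that is already met when the one before it is completed fails the run):
1. the cover is flipped over backwards past upright, leaning back near its stop (value of joint cover above 1.75 rad), for 0.2 s.
2. the green button is pressed down with the cover open (value of joint green above 0.0048 m and value of joint cover above 1.75 rad), for 0.05 s.
At the end, for the whole second after the job is handed in: The cover leans back open by itself (beyond 1.8 rad), both buttons are up again after the green one went at least 4.8 mm down, the printer stands level within 30 mm of where it stood, and every bystander is within 25 mm of its place (value of joint cover above 1.8 rad and value of joint each of green, red below 0.0015 m and distance of printer from where it was at the start of the episode below 0.03 m and angle between printer's own z axis and vertical below 0.05 rad and linear speed of printer below 0.02 m/s and distance of each of spare_roll, jar, mug, adaptor, scanner, phone, driver from where it was at the start of the episode below 0.025 m); the robot touches nothing.
It fails at once if the red button is pressed (value of joint red above 0.003 m).
It fails at once if the printer is lifted or tipped (height (world z) of printer above 0.015 m or angle between printer's own z axis and vertical above 0.12 rad).
It fails at once if the printer is shoved more than 40 mm (distance of printer from where it was at the start of the episode above 0.04 m).
It fails at once if the cover is gripped or forced (more than 30 N from the fingers) (contact force between the fingers and cover above 30 N).
It fails at once if a bystander is moved or lifted by more than 30 mm (distance of any of spare_roll, jar, mug, adaptor, scanner, phone, driver from where it was at the start of the episode above 0.03 m).
It also fails if it takes over 48 s, if anything falls off the work surface, if the arm or the gripper's body presses on something with over 40 N, if the wrist force passes 120 N, or if a joint passes its speed limit or range.

## Robot

A 6-joint arm with a two-finger parallel gripper is mounted at the origin on the work surface. World frame = base frame: x ahead of the robot, y to its left, z up, the work surface at z = 0. Lengths are in mm, angles in rad, forces in N, time in s.
With the tool pointing down it reaches from about 325 to 875 mm from the base axis. Payload 4.4 kg.
Tool frame: the origin (TCP) lies on the centre line of the jaws, within the pads' length; the fingertips stand ahead of it and the grasp point (between the pads) lies 6 mm ahead of it (ctrl.tcp_to_tips is the z of the fingertips in the tool frame, in mm); z points along the fingers, y is the direction in which the jaws open and shut (so a half turn about z gives the same grasp; the last joint's range is limited). The gripper opens to 85 mm and grips with 20 to 120 N. Pads are 22 mm wide; open, the fingers measure 114 mm over their backs; the gripper's body (76 mm by 85 mm) begins 54 mm behind the grasp point. The pads swing forward as they close: fully open they stand 13 mm farther back than shut.
Start: joints at [0.995, 0.207, 1.542, -0, 1.393, -0.15], TCP at [237.513, 523.655, 256.282] pointing down, gripper open.
Joint ranges: [-2.73, 2.73], [-0.86, 2.22], [0.23, 2.46], [-1.11, 4.25], [0.08, 2.63], [-2.82, 2.82]. Speed limits (rad/s): [2.79, 2.79, 3.14, 3.14, 3.14, 3.14].

## Interface

Orientations are given as a 3x3 rotation matrix whose columns are the frame's x, y, z axes.
In Python, from plant import ctrl, sensors, optics gives the robot as it stands. Calls block until the motion is done:
- ctrl.move_ptp(position, orientation): joint-space move of the TCP to a pose.
- ctrl.move_l(position, rot=None, vel=150, threshold=None): straight line of the TCP; rot=None keeps the orientation; vel is the mean speed in mm/s. With threshold (N) it stops when the force on the tool has changed by that much, and returns True; else False.
- ctrl.set_joints(angles): joint-space move.
- ctrl.gripper_to(opening, force=None): finger opening in mm; force is the grip in N (None keeps the last); returns when the fingers have stopped.
- ctrl.hold(seconds).
- ctrl.solve_ik(position, orientation): joint angles nearest the present ones, or None.
- sensors.read_state(): the state.
- optics.grab_frame(name): name is "side" or "top"; returns (picture, depth): 480x640x3 uint8, red, green, blue; 480x640 float32, mm along the optical axis (not along the pixel's ray), 0 where there is no reading.
- optics.camera_params(name): a dict with "mtx" (3x3 intrinsics, pixels), "R" (3x3) and "t" (3): a world point X has camera coordinates R X + t. Camera axes: x right, y down, z forward; pixel columns grow to the right and rows downward; lengths in mm; the calibration is good to about 2 mm. A picture is of the moment at which its call begins. camera_params takes no time and is no camera call.
A pose or a line that the arm cannot do raises ctrl.MotionError and nothing moves.
- ctrl.finish_job(): hands the job in, once; it reports no verdict.
The state is a dict: "t": time; "q": joint angles; "qvel": joint speeds; "tau": joint torques, N m; "eef_pos": TCP position; "eef_rot": TCP orientation; "force": force on the tool from outside, world axes, zero at the start; "wrist_torque": the same for the moment, N m; "grip_width": finger opening in mm.
Only numpy, scipy, OpenCV 4.12 (cv2) and the standard library are available. Lean on these libraries where they do the work, as an engineer would, in place of code of your own. Each camera call takes 0.05 s, during which the arm holds its last target. There are 200 camera calls.

## Working session

There is one attempt and no reset: what is moved stays moved. The work goes in short steps, each a Python script; the robot and the scene stay as the last script left them, time stands still between calls to the robot, and variables do not carry over. Pictures are saved under pics/ and viewed, about 8 in all and at most 12, crops included, and the job is handed in when it is done.

```bash
mkdir -p pics; ls; cat > h.py <<'E'
import numpy as np, cv2
from plant import ctrl, sensors, optics
def px2w(cam,u,v,d=None,z=None):
    p=optics.camera_params(cam); K,R,t=[np.array(p[k],float) for k in("mtx","R","t")]
    r=np.linalg.solve(K,[u,v,1.]); c=-R.T@t; w=R.T@r
    return c+w*(d if d is not None else (z-c[2])/w[2])
def cloud(cam,dep):
    p=optics.camera_params(cam); K,R,t=[np.array(p[k],float) for k in("mtx","R","t")]
    v,u=np.mgrid[:480,:640]; r=np.stack([u,v,np.ones_like(u)],-1)@np.linalg.inv(K).T
    return (r*dep[...,None]-t.ravel())@R
def snap(cam,name):
    im,d=optics.grab_frame(cam); cv2.imwrite(f"pics/{name}.png",cv2.cvtColor(im,cv2.COLOR_RGB2BGR)); np.save(f"pics/{name}.npy",d); return im,d
E
python3 - <<'E'
from h import *
for c in("top","side"):
    snap(c,c+"0"); p=optics.camera_params(c); print(c,-np.array(p["R"]).T@np.array(p["t"]).ravel(), p["mtx"])
print(sensors.read_state()["eef_rot"],ctrl.tcp_to_tips)
E
```

```text
pics
top [ 284.58333897  -32.84564615 1170.54467275] [[485.37496122   0.         324.8946696 ]
 [  0.         485.37496122 238.08034294]
 [  0.           0.           1.        ]]
side [ 315.83439351 -740.79200892  973.82653195] [[433.25321446   0.         324.06494585]
 [  0.         433.25321446 233.86081615]
 [  0.           0.           1.        ]]
[[-9.10713894e-01  4.13036122e-01 -1.16828921e-03]
 [ 4.13037630e-01  9.10712294e-01 -1.74174863e-03]
 [ 3.44570249e-04 -2.06878209e-03 -9.99997801e-01]] 25.0
```

View pics/top0.png

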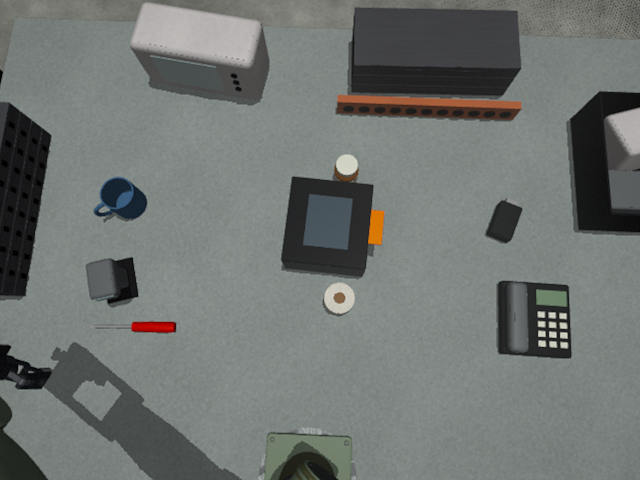

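View pics/side0.png

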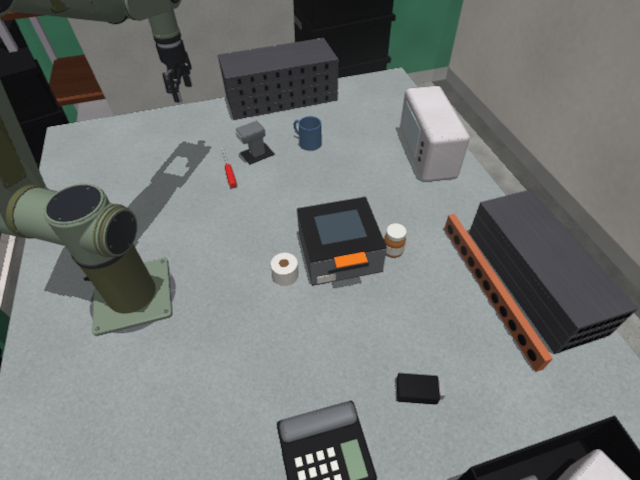

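```bash
python3 - <<'E'
from h import *
im=cv2.imread("pics/top0.png"); d=np.load("pics/top0.npy"); P=cloud("top",d)
hsv=cv2.cvtColor(im,cv2.COLOR_BGR2HSV)
org=(hsv[...,0]>5)&(hsv[...,0]<22)&(hsv[...,1]>200)&(hsv[...,2]>150); org[:195]=0;org[250:]=0;org[:,:360]=0
q=P[org]; print("tab",org.sum(),np.median(q,0)); r=cv2.minAreaRect(np.float32(q[np.abs(q[:,2]-105)<12][:,:2])); print(r)
m=np.zeros((480,640),bool); m[165:290,270:372]=1
m&=(abs(P[...,2]-109)<6)&~org
q=P[m]; print(np.median(q[:,2]),len(q)); r=cv2.minAreaRect(np.float32(q[:,:2])); print(r,cv2.boxPoints(r))
# side view check of tab
im=cv2.imread("pics/side0.png"); P2=cloud("side",np.load("pics/side0.npy")); hsv=cv2.cvtColor(im,cv2.COLOR_BGR2HSV)
o=(hsv[...,0]>5)&(hsv[...,0]<22)&(hsv[...,1]>200)&(hsv[...,2]>150);o[:250]=0;o[275:]=0;o[:,:325]=0;o[:,375:]=0
q=P2[o];q=q[abs(q[:,2]-107)<6];print("side tab",len(q),np.median(q,0),cv2.minAreaRect(np.float32(q[:,:2])))
for n,(u,v,z) in dict(jar=(347,163,85),roll=(340,298,55)).items(): print(n,px2w("top",u,v,z=z),P[v,u])
E
```

```text
tab 431 [ 558.16990812 -128.41082587  106.90719599]
((558.2986450195312, -128.40719604492188), (28.968358993530273, 78.07586669921875), 86.06784057617188)
109.31378052734806 7105
((564.5170288085938, -22.645057678222656), (198.19520568847656, 200.3536376953125), 86.30231475830078) [[ 458.15778  -115.07576 ]
 [ 658.0943   -127.99696 ]
 [ 670.8763     69.785645]
 [ 470.93976    82.70685 ]]
side tab 314 [ 558.04017598 -132.17760302  107.18249811] ((558.7874145507812, -131.89292907714844), (32.485843658447266, 77.1391372680664), 86.14462280273438)
jar [717.38705468 -58.9349335   85.        ] [718.92613039 -59.02770856  81.13973871]
roll [399.75267511 -55.17820629  55.        ] [399.84752147 -55.19659801  54.08130626]
```

```bash
cat >> h.py <<'E'
xp=np.array([.0645,.9979,0]); yp=np.array([-.9979,.0645,0]); Z=np.array([0,0,1.])
H=np.array([571.2,75.2,101.]); O=H-95*xp-101*Z; G=O-54*xp+45*yp+92*Z
def orient(slant,az,flip):
    "tool z: az turns about vertical from xp toward world +x; jaws horizontal"
    h=np.cos(az)*xp-np.sin(az)*yp
    d=np.cos(slant)*h-np.sin(slant)*Z; y=np.cross(Z,h)*flip
    return np.stack([np.cross(y,d),y,d],1)
def pose(th,slant,az,flip,r=None,extra=np.zeros(3)):
    "TCP that puts the leading upper corner of the fingertips at radius r, cover angle th"
    R=orient(slant,az,flip); d=R[:,2]; n=-flip*np.cross(R[:,1]*flip,d)*flip; n=R[:,0]*np.sign(R[2,0])
    if r is None: r=200-15*min(max(th,0)/1.57,1)
    C=H+r*(-np.cos(th)*xp+np.sin(th)*Z)+extra
    return C-11*n-ctrl.tcp_to_tips*d,R
E
python3 - <<'E'
from h import *
print(G)
for flip in(1,-1):
  for s in(35,45,55):
    for az in(0,20,40):
      out=[]
      for th,e in((0,[0,-60,-40]),(0,[0,0,-26]),(.4,[0]*3),(.8,[0]*3),(1.2,[0]*3),(1.57,[0]*3),(1.75,[0]*3)):
        p,R=pose(th,np.radians(s),np.radians(az),flip,extra=np.array(e,float))
        q=ctrl.solve_ik(p,R); out.append(q)
      print(flip,s,az,"".join("x" if q is None else "o" for q in out), None if out[1] is None else np.round(out[1],2),None if out[-1] is None else np.round(out[-1],2))
E
```

```text
[516.684  -70.5846  92.    ]
1 35 0 ooooooo [-0.75  0.75  1.44  0.69  1.66  2.25] [-0.42  0.3   1.62  0.88  1.64  2.65]
1 35 20 ooooooo [-0.83  0.63  1.68  0.86  1.43  2.33] [-0.46  0.12  1.85  0.98  1.38  2.79]
1 35 40 ooooxxx [-0.88  0.5   1.91  1.06  1.2   2.36] None
1 45 0 ooooooo [-0.71  0.66  1.5   0.6   1.54  2.3 ] [-0.37  0.24  1.6   0.74  1.58  2.74]
1 45 20 oooooxx [-0.78  0.54  1.7   0.75  1.33  2.43] None
1 45 40 oooxxxx [-0.81  0.42  1.9   0.92  1.1   2.54] None
1 55 0 oooooox [-0.66  0.57  1.55  0.5   1.42  2.37] None
1 55 20 ooooxxx [-0.71  0.46  1.71  0.62  1.23  2.56] None
1 55 40 ooxxxxx [-0.72  0.35  1.88  0.74  1.02  2.75] None
-1 35 0 ooooooo [-0.75  0.75  1.44  0.69  1.66 -0.89] [-0.42  0.3   1.62  0.88  1.64 -0.49]
-1 35 20 ooooooo [-0.83  0.63  1.68  0.86  1.43 -0.81] [-0.46  0.12  1.85  0.98  1.38 -0.35]
-1 35 40 ooooooo [-0.88  0.5   1.91  1.06  1.2  -0.78] [-0.43 -0.07  2.05  1.07  1.08 -0.17]
-1 45 0 ooooooo [-0.71  0.66  1.5   0.6   1.54 -0.84] [-0.37  0.24  1.6   0.74  1.58 -0.41]
-1 45 20 ooooooo [-0.78  0.54  1.7   0.75  1.33 -0.71] [-0.39  0.08  1.8   0.81  1.34 -0.2 ]
-1 45 40 ooooooo [-0.81  0.42  1.9   0.92  1.1  -0.6 ] [-0.35 -0.09  1.96  0.83  1.07  0.07]
-1 55 0 ooooooo [-0.66  0.57  1.55  0.5   1.42 -0.77] [-0.3   0.2   1.57  0.59  1.53 -0.31]
-1 55 20 ooooooo [-0.71  0.46  1.71  0.62  1.23 -0.59] [-0.31  0.06  1.73  0.63  1.33 -0.04]
-1 55 40 ooooooo [-0.72  0.35  1.88  0.74  1.02 -0.39] [-0.26 -0.07  1.86  0.6   1.11  0.29]
```

```bash
python3 - <<'E'
from h import *
A=(np.radians(45),0,-1)
ctrl.gripper_to(0)
e=sensors.read_state(); ctrl.move_l(np.array(e["eef_pos"])+[0,0,120],vel=250)
p,R=pose(0,*A,extra=-130*xp+150*Z); ctrl.move_ptp(p,R)
p,R=pose(0,*A,extra=-100*xp-32*Z); ctrl.move_l(p,R,vel=200)
p,R=pose(0,*A,extra=-32*Z); print(ctrl.move_l(p,vel=100,threshold=6))
s=sensors.read_state(); print(s["t"],s["eef_pos"],s["force"],p)
im,d=snap("side","s1"); im2,_=snap("top","t1")
a=cv2.resize(im[160:320,230:430],(800,640))[:,:,::-1][:600]; cv2.imwrite("pics/s1c.png",a)
E
```

```text
False
6.7583 [ 556.85675722 -150.50980182   78.92474118] [ 0.45103282 -0.08314436 -1.12469095] [ 556.65809805 -149.78238685   78.89976982]
```

View pics/s1c.png

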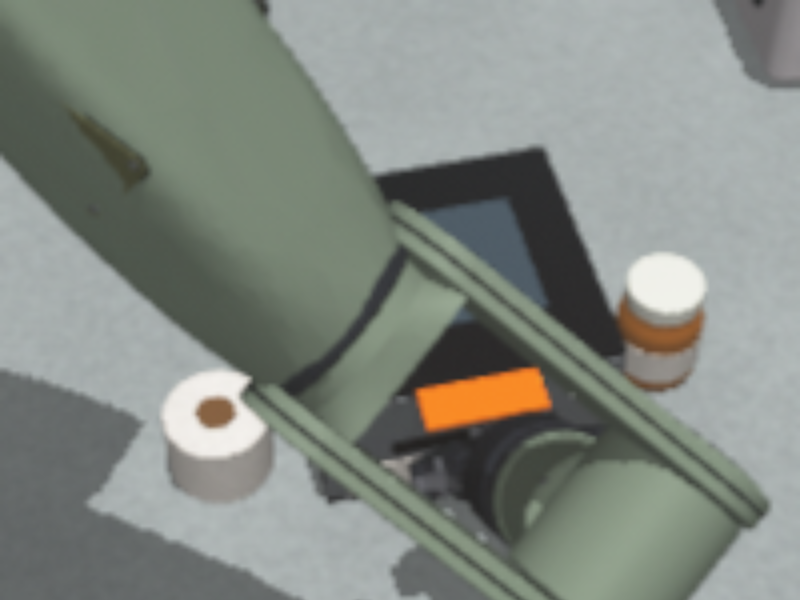

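View pics/t1.png

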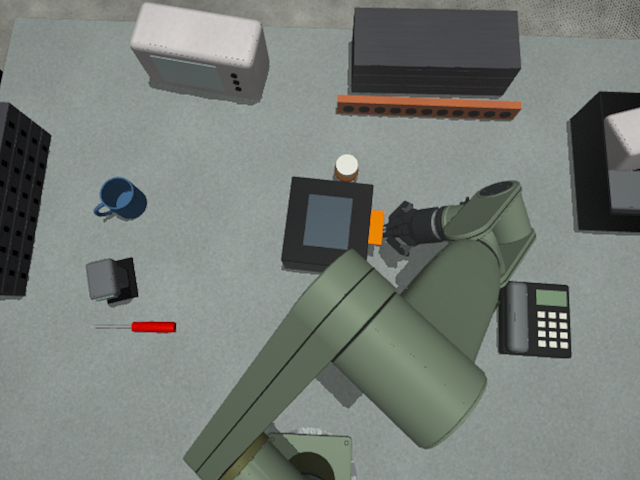

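```bash
python3 - <<'E'
from h import *
P=cloud("top",np.load("pics/t1.npy"))
for u,v in((350,262),(385,290),(400,330),(440,260),(470,240),(500,190)): print((u,v),np.round(P[v,u]))
A=(np.radians(45),0,-1)
def go(p,v):
    hit=ctrl.move_l(p,vel=v,threshold=12); s=sensors.read_state()
    print(round(s["t"],2),np.round(s["eef_pos"]),np.round(s["force"],1),hit); return hit
ok=not go(pose(0,*A)[0],60)
for th in(.15,.3,.45,.6,.75,.9):
    if ok: ok=not go(pose(th,*A)[0],80)
snap("top","t2"); im,_=snap("side","s2")
E
python3 -c "
import cv2,numpy as np
a=cv2.imread('pics/t2.png')[100:400,200:600];b=cv2.imread('pics/s2.png')[80:380,200:600]
cv2.imwrite('pics/c2.png',np.hstack([a,b]))"
```

```text
(350, 262) [372. -51. 681.]
(385, 290) [346. -88. 677.]
(400, 330) [ 306. -102.  688.]
(440, 260) [ 408. -178.  529.]
(470, 240) [ 461. -248.  426.]
(500, 190) [ 580. -333.  328.]
7.54 [ 557. -150.  111.] [ 1.  -2.5 -0.9] False
8.07 [ 557. -146.  141.] [ 1.2 -3.1 -1.2] False
8.59 [ 558. -138.  170.] [ 0.8 -2.6 -1. ] False
9.11 [ 558. -126.  197.] [-0.4 -2.4 -0.9] False
9.62 [ 559. -110.  221.] [ 0.1 -2.2 -0.3] False
10.14 [561. -91. 243.] [ 0.3 -1.6 -0.1] False
10.65 [562. -69. 261.] [-0.6 -1.  -0.8] False
```

View pics/c2.png

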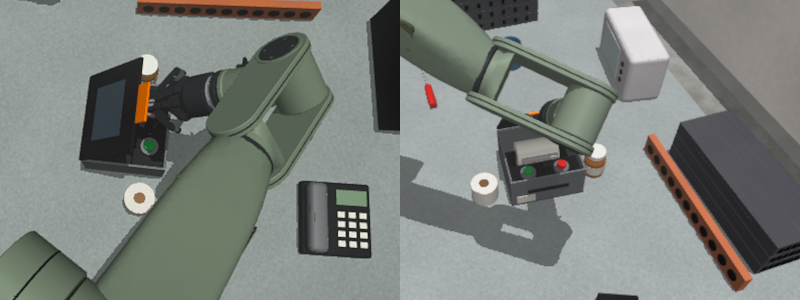

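Cover is half open (left view: tab on fingers at about (143,103), green button at (150,145) on the near side as computed). I'll continue the flip.

```bash
python3 - <<'E'
from h import *
A=(np.radians(45),0,-1)
def go(p,v):
    hit=ctrl.move_l(p,vel=v,threshold=12); s=sensors.read_state()
    print(round(s["t"],2),np.round(s["eef_pos"]),np.round(s["force"],1),hit); return hit
ok=True
for th in(1.05,1.2,1.35,1.5,1.6,1.7,1.78):
    if ok: ok=not go(pose(th,*A)[0],80)
if ok:
    ctrl.hold(.3); e=np.array(sensors.read_state()["eef_pos"])
    ctrl.move_l(e-110*xp+20*Z,vel=200)
    ctrl.hold(.2)
snap("top","t3"); snap("side","s3")
E
python3 -c "
import cv2,numpy as np
a=cv2.imread('pics/t3.png')[100:400,200:600];b=cv2.imread('pics/s3.png')[80:380,200:600]
cv2.imwrite('pics/c3.png',np.hstack([a,b]))"
```

```text
11.26 [564. -44. 276.] [ 0.3 -0.9 -0.3] False
11.77 [565. -18. 287.] [ 0.3 -1.2 -0.4] False
12.27 [567.  10. 294.] [-0.  -0.4  0.7] False
12.77 [569.  37. 296.] [ 0.2 -0.2  1. ] False
13.15 [570.  56. 296.] [ 0.3 -0.4 -0.9] False
13.53 [571.  74. 294.] [-0.4  0.3 -0.7] False
13.87 [572.  89. 292.] [-0.6 -0.1  0.3] False
```

View pics/c3.png

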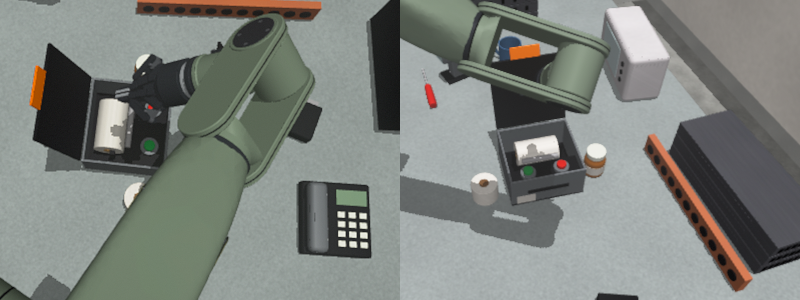

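```bash
python3 - <<'E'
from h import *
for c,f in(("top","t3"),("side","s3")):
    im=cv2.imread(f"pics/{f}.png"); hsv=cv2.cvtColor(im,cv2.COLOR_BGR2HSV); P=cloud(c,np.load(f"pics/{f}.npy"))
    m=(hsv[...,0]>50)&(hsv[...,0]<80)&(hsv[...,1]>150)&(np.linalg.norm(P-G,axis=2)<40)
    q=P[m&(abs(P[...,2]-92)<5)]; v,u=np.nonzero(m); print(c,m.sum(),len(q),np.median(q,0),(q.min(0)+q.max(0))/2,u.mean(),v.mean())
print(G)
e=np.array(sensors.read_state()["eef_pos"])
ctrl.move_l(e-60*xp,vel=200)
best=None
for a in np.radians(np.arange(0,360,15)):
    y=np.array([np.cos(a),np.sin(a),0]); R=np.stack([np.cross(y,-Z),y,-Z],1)
    q=ctrl.solve_ik(G+[0,0,125],R)
    if q is not None:
        c=np.abs(np.array(q)-sensors.read_state()["q"]).max()
        if best is None or c<best[0]: best=(c,R,q,a)
print(best[0],np.degrees(best[3]),best[2]); np.save("R.npy",best[1])
E
```

```text
top 82 81 [516.4276547  -70.35124627  91.59090728] [516.84980345 -71.28126552  91.6374835 ] 349.1341463414634 245.15853658536585
side 42 38 [516.93359814 -76.87607443  91.93863456] [516.80466461 -76.76680481  92.11687385] 327.76190476190476 250.35714285714286
[516.684  -70.5846  92.    ]
0.6628685576267328 0.0 [-3.01830295e-01  1.29724959e-01  1.71529793e+00 -4.44089210e-16
  1.29656976e+00 -3.01830295e-01]
```

```bash
python3 - <<'E'
from h import *
R=np.load("R.npy"); B=np.array([516.7,-71.5,92+ctrl.tcp_to_tips])
def st(h=None):
    s=sensors.read_state(); print(round(s["t"],2),np.round(s["eef_pos"],1),np.round(s["force"],1),h)
ctrl.move_ptp(B+[0,0,110],R); ctrl.move_l(B+[0,0,15],vel=120); ctrl.hold(.2); st()
h=ctrl.move_l(B-[0,0,9],vel=20,threshold=9); st(h)
ctrl.hold(.3); st()
E
```

```text
17.43 [517.4 -71.7 133. ] [-1.   0.5  0.1] None
18.43 [516.6 -71.4 111.1] [-1.1  0.5  5. ] True
18.73 [516.6 -71.5 111.1] [-1.4 -0.2  5.4] None
```

```bash
python3 - <<'E'
from h import *
R=np.load("R.npy"); B=np.array([516.7,-71.5,92+ctrl.tcp_to_tips])
def st(h=None):
    s=sensors.read_state(); print(round(s["t"],2),np.round(s["eef_pos"],1),np.round(s["force"],1),h)
h=ctrl.move_l(B-[0,0,8],vel=15,threshold=10); st(h); ctrl.hold(.2); st()
ctrl.move_l(B+[0,0,120],vel=120); st()
ctrl.move_l(B+[-60,-120,170],vel=200); ctrl.hold(.4); st()
snap("top","t4"); snap("side","s4")
im=cv2.imread("pics/t4.png"); hsv=cv2.cvtColor(im,cv2.COLOR_BGR2HSV); P=cloud("top",np.load("pics/t4.npy"))
m=(hsv[...,0]>50)&(hsv[...,0]<80)&(hsv[...,1]>150)&(np.linalg.norm(P-G,axis=2)<40)
if m.any(): print("green",m.sum(),np.median(P[m],0))
a=im[100:400,200:600];b=cv2.imread('pics/s4.png')[80:380,200:600]
cv2.imwrite('pics/c4.png',np.hstack([a,b]))
E
```

```text
18.98 [516.8 -71.5 110.9] [-5.8  1.4 13.9] False
19.18 [516.8 -71.5 110.9] [-5.3  1.2 14.6] None
20.39 [516.  -71.3 235.8] [ 0.4 -0.1 -0. ] None
21.66 [ 456.8 -191.   286.8] [-0.5  0.4 -0.2] None
green 87 [516.95233008 -70.2024123   91.39952958]
```

View pics/c4.png

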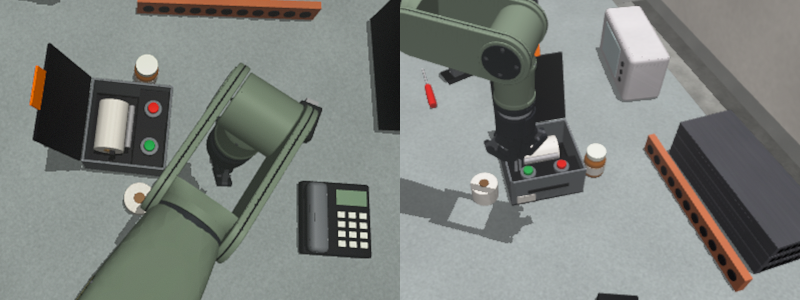

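The press bottomed out: force rose from 5 to 14 N over 0.2 mm. Green, lit brighter at (149,146) in the left view, is back up. The cover leans back, and the printer and neighbours are in place.

```bash
python3 -c "
from h import *
ctrl.finish_job()"
```

```text
the job is handed in; nothing more can be done
```

The printer is reset and the job is handed in at about 22 s, well inside the 48 s limit. I used closed fingers throughout and gripped nothing.

- **Cover:** I pushed it up by the orange tab along its arc and past upright, with readings between moves of no more than about 3.5 N. It fell back by itself and was leaning open, clear of the fingers, in the last pictures. I judged that by eye and did not measure its angle.
- **Green button:** I pressed it straight down until it stopped. The fingertips went to about 5.9–6.1 mm below its rest height, and the force rose from 5 to 14 N over the last 0.2 mm. After release its top measured 91.4 mm, so it is back up (92 mm nominal), and it showed brighter than before.
- **Everything else:** By eye, the red button, the printer and the bystanders in view looked unmoved. I did not measure those positions, and the mug, scanner and screwdriver were mostly outside the final crops.

The two cameras disagreed by about 6 mm on the green button's y position, so I used the top camera, which matched the expected position to within 1 mm. No check failed, and the hand-in gives no verdict.

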